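Fit the missing stop on an angled board stand and set the board up on it

ROBOT

A 6-joint arm with a two-finger parallel gripper is mounted at the origin on the work surface. World frame = base frame: x ahead of the robot, y to its left, z up, the work surface at z = 0. Lengths are in m, angles in rad, forces in N, time in s.
With the tool pointing down it reaches from about 0.375 to 0.825 m from the base axis. Payload 5.5 kg.
Tool frame: the origin (TCP) lies between the finger pads; the fingertips stand 14 mm ahead of it and the grasp point (between the pads) lies 5 mm behind it; z points along the fingers, x is the direction in which the jaws open and shut, and the axes are right-handed (so a half turn about z gives the same grasp; the last joint's range is limited). The gripper opens to 85 mm and grips with 20 to 120 N. Pads are 22 mm wide; open, the fingers measure 114 mm over their backs; the gripper's body (76 mm by 85 mm) begins 54 mm behind the grasp point. The pads swing forward as they close: fully open they stand 13 mm farther back than shut.
Start: joints at [-1.236, 0.314, -0.047, 1.21, 0, 1.571], TCP at [0.197, -0.567, 0.245] pointing down, gripper open.
Joint ranges: [-2.67, 2.67], [-0.69, 1.73], [-1.03, 1.25], [-2.08, 2.16], [-1.42, 1.45], [-3.14, 3.14]. Speed limits (rad/s): [2.39, 2.39, 3.01, 3.14, 3.14, 3.14].

INTERFACE

Orientations are given as a unit quaternion [w, x, y, z].
In Python, from rig import r gives the robot as it stands. The module is installed in compiled form; this text tells all that it offers.
- The arm moves only by the tool drive_tool, never from a script. Its argument "motion" is a list that holds one entry, the list of rows, each a list of 7 numbers: the opening, from 0 (shut) to 1 (fully open), then the shift along the tool's x, y, z in mm, then the turn, a rotation vector about the tool's x, y, z in rad. In form: [[[grip, dx, dy, dz, wx, wy, wz], ...]]. A call has 1 to 10 rows; each row shifts and turns the pose as measured when the row begins, along the tool's axes as they then stand; what a row does not reach is not made up. A row lasts 1/8 s, in which the tool goes at most 62.5 mm and 10.7 degrees, less where a joint would pass 70% of its speed; a pose out of reach is approached as far as the arm can. A call is refused whole if a number of a shift passes 62.5 or a number of a turn 0.188, either way. A call with a gripper value outside its range is refused whole. The fingers move at their own pace and stop on an object; "grip_force" is the grip in N (left out, the last holds). Time passes only in rows, so rows that do not move let the fingers close. It gives the time, the measured TCP pose, the force and the opening at its end, in the units of the state.
- r.state(): the state, without advancing time (a new reading comes with each control period).
- r.grab_frame(name): name is "side" or "top"; returns the picture (384x512x3 uint8, red, green, blue); there is no depth.
- r.camera_model(name): a dict with "fx", "fy", "cx", "cy" (pixels), "camera_from_world" (4x4, takes a point from world to camera coordinates). Camera axes: x right, y up, looking along -z (the intrinsics and any distortion apply to the point x, -y, -z); pixel columns grow to the right and rows downward; lengths in m; the calibration is good to about 2 mm. A picture is of the moment at which its call begins. camera_model takes no time and is no camera call.
- r.hand_in(): hands the job in, once; it reports no verdict.
The state is a dict: "time_s": time; "joints": joint angles; "joint_velocities": joint speeds; "tau": joint torques, N m; "ee_pos": TCP position; "tool_rot": TCP orientation; "contact_force": force on the tool from outside, world axes, zero at the start; "torque": the same for the moment, N m; "width": finger opening in m.
Only numpy, scipy, OpenCV 4.12 (cv2) and the standard library are available. Lean on these libraries where they do the work, as an engineer would, in place of code of your own. Each camera call takes 0.05 s, during which the arm holds its last target. There are 200 camera calls.

TASK

Get the angled board stand ready and set the circuit board up on it: slide the loose grey stop block onto the bare rod and push it past the sprung ball until it clicks home against the bar at the bottom. Then lay the circuit board flat on the two rods, centred, with its connector edge uppermost and its lower edge resting square against both stops. Leave the spare heat sink, small jar and memory module where they are.

Things in the scene. Friction and masses are not known exactly. Their poses are not given: they have to be found in the camera images.
- stand: the board stand's base: steel plate 190 x 160 x 6 mm with two aluminium cheeks that carry the clamp bar; it does not move. Origin on the table, 50 mm below the origin of rails; x level, in the direction in which the rods rise (roughly towards the robot); z up
- rails: the stand's sloping part: aluminium bar (124 mm across, 28 mm high) from which two 14 mm steel rods, axes 90 mm apart, rise 160 mm at 35 degrees to the table, their upper ends free. Origin: bar's upper face, midway between the rod axes. x up along the rods, y level across them to the bare rod, z square to the rods, upwards. Bare rod at y +45 mm; the other (y -45 mm) has a fixed stop, x 0 to 36 mm
- rod_tip (a point): centre of the free upper end of the bare rod: x 160, y +45, z 0 mm in rails. The end tapers from 14 to 7 mm in diameter over its last 6 mm. Axes as rails
- seat (a point): on the bare rod's axis, 18 mm above the bar: where the middle of the stop block's bore lies when it is home, its end against the bar; axes as rails
- ball (a joint): how far (m) the sprung ball in the bare rod is pressed in: 0 out, 0.003 bottomed. 10 mm ball, 2.5 mm proud on the side facing the other rod, centre 40.5 mm above the bar. Spring: 6 N plus 2.5 N per mm. The block needs a push of some 5 to 12 N along the rod over the last 43 mm of its way; as it comes home the ball springs out behind its upper end
- ledge (a point): midway between the rods, level with the tops of the rods (7 mm above their axes), 36 mm above the bar: where the middle of the board's lower edge, underside, lies when the board rests against both stops; axes as rails
- stop_block: loose stop: grey plastic block 36 mm long, section 32 x 32 mm, with a round 15.2 mm bore through its length, mouths chamfered 2 mm, about 45 g. It lies on the table, bore level. Origin: centre of its underside; x along the bore, z up. Both ends are alike and any of its sides may be up on the rod
- bore_mid (a point): the middle of the loose stop block's bore, 16 mm above its underside; axes as the block
- board: the circuit board: dark slab 100 x 150 x 3 mm (x, y, z), about 0.22 kg, flat on the table. Origin: centre of underside; x towards its connector edge, z up. In the middle an aluminium heat sink 40 x 36 mm (x, y), 3 to 31 mm above the underside, to hold it by. Connectors up to 29 mm high from x = 31 mm to that edge; other parts up to 13 mm high, none within 20 mm of the sink's sides in y
- low_edge (a point): middle of the board's plain edge (x = -50 mm), at the underside: the edge that goes against the stops; axes as the board
- port_edge (a point): middle of the board's connector edge (x = +50 mm), at the underside; axes as the board
- spare_sink: bystander: dark pin-fin heat sink 38 x 38 x 18 mm lying near the stop block; origin centre of its underside
- flux_jar: bystander: small jar, 42 mm in diameter, 34 mm high, left of the stand; origin centre of its underside
- memory_stick: bystander: memory module 133 x 30 x 4.5 mm lying flat at the far side; origin centre of its underside

How it is judged:
By the outcome, as a careful person would: the job done as asked, in the order asked, and still so for the second after the job is handed in, with the robot touching nothing.
It also fails if it takes over 66 s, if anything falls off the work surface, if the arm or the gripper's body presses on something with over 40 N, if the wrist force passes 120 N, or if a joint passes its speed limit or range.

## Working session

There is one attempt and no reset: what is moved stays moved. The work goes in short steps, Python scripts to look and compute and a tool call to move; the robot and the scene stay as the last step left them, time stands still between calls to the robot, and variables do not carry over. Pictures are saved under pics/ and viewed, about 8 in all and at most 12, crops included, and the job is handed in when it is done.

Besides the shell and the picture viewer there is one more tool, called as name(argument=value, ...) on one line, values as JSON. drive_tool: Moves the arm, as the interface text tells. Its arguments: {"type":"object","properties":{"motion":{"type":"array","items":{"type":"array","items":{"type":"array","items":{"type":"number"}}}},"grip_force":{"type":"number"}},"required":["motion"]}

```bash
mkdir -p pics; python3 - <<'E'
from rig import r
import cv2,numpy as np
for n in("top","side"):
    im=r.grab_frame(n); cv2.imwrite(f"pics/{n}0.png",cv2.resize(im[:,:,::-1],(800,600),interpolation=cv2.INTER_CUBIC)); cv2.imwrite(f"pics/{n}0raw.png",im[:,:,::-1])
    m=r.camera_model(n); print(n,{k:(np.round(v,4).tolist()) for k,v in m.items()})
print(r.state())
E
```

```text
top {'fx': 394.7258, 'fy': 394.7258, 'cx': 252.4001, 'cy': 188.7552, 'camera_from_world': [[-0.0085, -0.9997, -0.0243, 0.0469], [0.9939, -0.0111, 0.1097, -0.5955], [-0.1099, -0.0232, 0.9937, -1.005], [0.0, 0.0, 0.0, 1.0]]}
side {'fx': 443.868, 'fy': 443.868, 'cx': 252.4721, 'cy': 186.9896, 'camera_from_world': [[0.9982, -0.0591, -0.0067, -0.5791], [0.039, 0.5651, 0.8241, -0.1509], [-0.0449, -0.8229, 0.5664, -1.0729], [0.0, 0.0, 0.0, 1.0]]}
{'time_s': 0.1, 'joints': array([-1.23598746e+00,  3.14114151e-01, -4.79557386e-02,  1.21021886e+00,
       -2.19110696e-05,  1.57082296e+00]), 'joint_velocities': array([ 0.00084929, -0.00260731,  0.00030664, -0.00047691, -0.00148632,
        0.00018679]), 'tau': array([-3.71211136e-04, -5.40769136e+01,  3.40541017e+01,  1.11619534e-02,
       -1.54760386e-05,  1.61277609e-05]), 'ee_pos': array([ 0.19698438, -0.56621979,  0.24455569]), 'tool_rot': array([-4.23416811e-04,  8.15034594e-01, -5.79411817e-01, -6.14545192e-04]), 'contact_force': array([-0.57749473, -0.32211679, -0.97897187]), 'torque': array([ 0.01312776, -0.00485118,  0.00137511]), 'width': 0.08514311159888677}
```

View pics/top0.png

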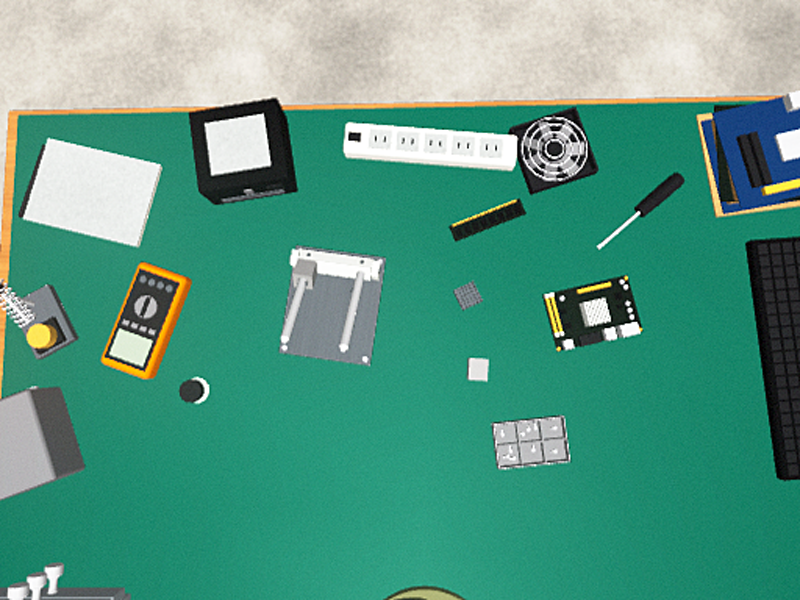

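View pics/side0.png

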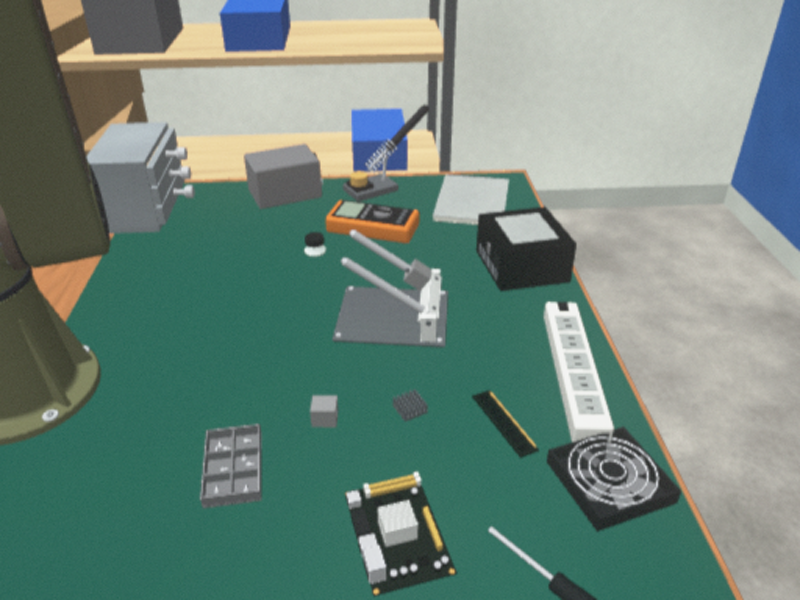

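```bash
python3 - <<'E'
import cv2,numpy as np
def crop(n,c,r,w,h,s):
    im=cv2.imread(f"pics/{n}0raw.png")[r:r+h,c:c+w]
    im=cv2.resize(im,None,fx=s,fy=s,interpolation=cv2.INTER_CUBIC)
    for k in range(0,w,10):
        cv2.line(im,(k*s,0),(k*s,6 if k%50 else 14),(0,0,255),1)
        cv2.putText(im,str(c+k),(k*s,20),0,.33,(0,255,255),1)
    for k in range(10,h,10):
        cv2.line(im,(0,k*s),(6,k*s),(0,0,255),1)
        cv2.putText(im,str(r+k),(8,k*s+4),0,.33,(0,255,255),1)
    return im
a=crop("top",172,150,80,90,5); b=crop("top",340,165,80,70,5)
c=crop("top",285,215,40,30,5)
A=np.zeros((600,800,3),np.uint8); A[:450,:400]=a; A[:350,400:]=b; A[350:500,400:600]=c
cv2.imwrite("pics/A.png",A)
a=crop("side",205,140,85,85,5); b=crop("side",215,295,75,90,5)
c=crop("side",190,245,40,34,5)
B=np.zeros((600,800,3),np.uint8); B[:425,:425]=a; B[:445,425:]=b[:445]; B[428:598,:200]=c
cv2.imwrite("pics/B.png",B)
E
```

```text
(no output)
```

View pics/A.png

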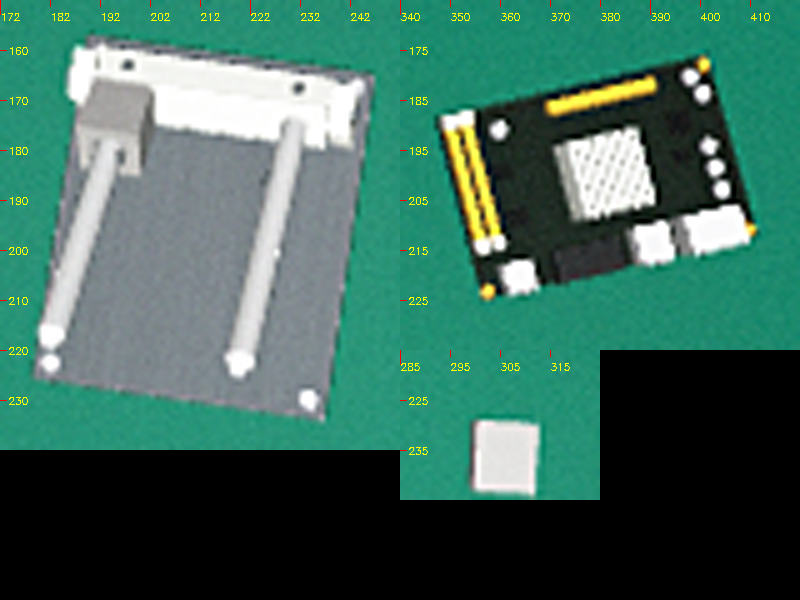

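View pics/B.png

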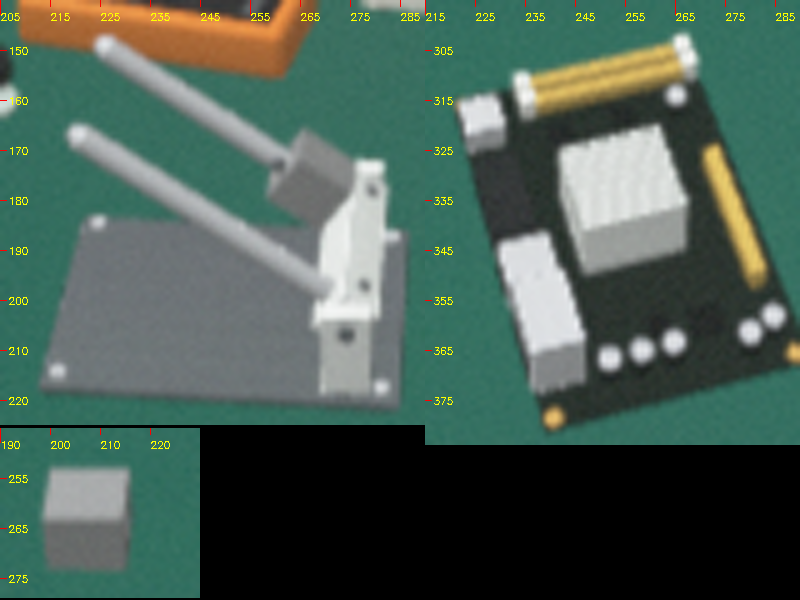

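```bash
cat > h.py <<'E'
import numpy as np
from rig import r
from scipy.optimize import least_squares
from scipy.spatial.transform import Rotation as R
M={n:r.camera_model(n) for n in("top","side")}
def proj(n,P):
    m=M[n];P=np.atleast_2d(P);c=P@m["camera_from_world"][:3,:3].T+m["camera_from_world"][:3,3]
    return np.c_[m["cx"]+m["fx"]*c[:,0]/-c[:,2], m["cy"]+m["fy"]*-c[:,1]/-c[:,2]]
def Rz(a): return R.from_euler('z',a).as_matrix()
s35=np.radians(35)
Rrail=R.from_euler('y',-s35).as_matrix() # in stand frame
def px(p,o,c): return (np.array(p,float)-o+.5)/5-.5+np.array(c)
E
cat > fit.py <<'E'
from h import *
def fit(model,obs,x0,cams=("top","side")):
    f=lambda q:np.concatenate([(proj(n,model(q)[i])-np.array(u)).ravel() for n in cams for i,u in obs[n].items()])
    s=least_squares(f,x0,loss='soft_l1'); return s.x,np.round(f(s.x),1)
def show(nm,model,obs,x0):
    for c in(("top","side"),("top",),("side",)):
        q,e=fit(model,obs,x0,c); print(nm,c,np.round(q,4),e.tolist() if len(c)==2 else '')
def stand(q):
    x,y,a,d=q; A=Rz(a); o=np.array([x,y,0])
    pl=np.array([[d+sx*.095,sy*.08,.006] for sx,sy in((-1,1),(-1,-1),(1,1),(1,-1))])
    rr=np.array([[.160,.045,0],[.160,-.045,0],[0,.045,0]])@Rrail.T+[0,0,.05]
    return np.r_[pl,rr]@A.T+o
o=(0,0)
T=lambda p:px(p,o,(172,150)); S=lambda p:px(p,o,(205,140))
# plate idx: x=-1 far, y=+1 right in the top view
obs={"top":{1:T((90,37)),0:T((372,73)),2:T((323,419)),3:T((36,378)),4:T((239,366)),5:T((49,338)),6:T((292,122))},
"side":{1:S((407,232)),0:S((399,408)),2:S((40,385)),3:S((83,218)),4:S((72,132)),5:S((98,43)),6:S((322,287))}}
show("stand",stand,obs,[.7,.14,np.pi,.05])
def block(q):
    x,y,a=q;v=np.array([[.018*i,.016*j,k] for k in(.032,0) for i,j in((1,1),(1,-1),(-1,-1),(-1,1))])
    return v@Rz(a).T+[x,y,0]
T=lambda p:px(p,(400,350),(285,215)); S=lambda p:px(p,(0,428),(190,245))
obs={"top":{0:T((473,420)),1:T((539,424)),2:T((536,495)),3:T((471,492))},
"side":{0:S((130,467)),3:S((50,467)),2:S((42,520)),1:S((130,520)),6:S((47,568)),5:S((127,572))}}
show("block",block,obs,[.5,-.1,0])
def board(q):
    x,y,a=q;v=np.array([[.05,.075,.003],[.05,-.075,.003],[-.05,-.075,.003],[-.05,.075,.003],[.02,.018,.031],[.02,-.018,.031],[-.02,-.018,.031],[-.02,.018,.031]])
    return v@Rz(a).T+[x,y,0]
T=lambda p:px(p,(400,0),(340,165)); S=lambda p:px(p,(425,0),(215,295))
obs={"top":{0:T((755,232)),1:T((487,298)),3:T((708,57)),7:T((637,126)),4:T((655,205)),5:T((577,220)),6:T((568,140))},
"side":{0:S((552,430)),3:S((800,365)),4:S((580,240)),5:S((560,150)),6:S((660,125)),7:S((688,205))}}
show("board",board,obs,[.6,-.25,np.pi])
E
python3 fit.py
```

```text
stand ('top', 'side') [0.6403 0.1422 2.9929 0.0562] [-1.0, -0.8, 0.5, -0.2, 0.2, 0.2, -1.3, 0.1, -0.3, 0.3, -0.2, 0.6, 0.4, -0.1, 0.3, 0.0, 0.2, -0.3, -0.7, 0.6, -0.3, -0.1, -0.0, 0.3, -0.1, 0.4, 1.7, 1.4]
stand ('top',) [0.6409 0.1418 2.9944 0.0571] 
stand ('side',) [0.6393 0.1436 2.9892 0.0548] 
block ('top', 'side') [ 0.4719 -0.0946 -0.0641] [0.1, -0.1, -0.8, -0.2, -0.7, -0.4, -0.1, -0.5, -0.3, 0.6, -0.1, 0.7, 0.0, -0.0, -1.4, -0.0, 0.1, 0.7, 0.0, -0.1]
block ('top',) [ 0.471  -0.0956 -0.06  ] 
block ('side',) [ 0.4723 -0.0937 -0.0723] 
board ('top', 'side') [ 0.5657 -0.2959  3.3535] [0.2, 0.9, -1.1, 0.1, -0.2, -0.4, -0.5, 0.2, -0.2, -0.7, 1.9, -0.7, -0.2, 0.4, -1.7, 0.5, 2.2, -0.4, 0.6, -1.9, -0.3, 0.6, -0.2, 1.0, -0.3, 0.1]
board ('top',) [ 0.5656 -0.2963  3.3569] 
board ('side',) [ 0.5658 -0.2956  3.348 ]
```

```bash
cat >> h.py <<'E'
def frame(x,y,z,yaw,pre=None):
    T=np.eye(4);T[:3,:3]=Rz(yaw);T[:3,3]=(x,y,z);return T
STAND=frame(.6403,.1422,0,2.9929)
RA=STAND.copy();t=np.eye(4);t[:3,:3]=Rrail;t[2,3]=.05;RA=STAND@t
def tr(x,y,z): T=np.eye(4);T[:3,3]=(x,y,z);return T
def rot(ax,deg): T=np.eye(4);T[:3,:3]=R.from_euler(ax,deg,degrees=True).as_matrix();return T
BLOCK=frame(.4719,-.0946,.016,-.0641)      # frame at bore_mid
BOARD=frame(.5657,-.2959,0,3.3535)
def K(lean,gx,gz):
    "tool in a level frame whose x points away from the robot: x=-y, z=down leaning lean deg forward"
    T=np.eye(4);T[:3,:3]=np.array([[0,-1,0],[-1,0,0],[0,0,-1.]])
    T=rot('y',-lean)@T; T[:3,3]=(gx,0,gz); return T@tr(0,0,.005)
Z180=rot('z',180)
def cur():
    s=r.state();T=np.eye(4);T[:3,:3]=R.from_quat(np.roll(s["tool_rot"],-1)).as_matrix();T[:3,3]=s["ee_pos"];return T
def plan(T,grip,n=None,T0=None,step=55,ang=.17):
    from scipy.spatial.transform import Slerp
    T0=cur() if T0 is None else T0
    D=np.linalg.inv(T0)@T;rv=R.from_matrix(D[:3,:3]).as_rotvec();d=np.linalg.norm(D[:3,3])*1e3
    n=n or max(1,int(np.ceil(max(d/step,np.linalg.norm(rv)/ang))))
    out=[];Q=R.from_rotvec(rv/n)
    A=T0
    for i in range(n):
        B=np.eye(4);B[:3,:3]=A[:3,:3]@Q.as_matrix();B[:3,3]=T0[:3,3]+(T[:3,3]-T0[:3,3])*(i+1)/n
        l=np.linalg.inv(A)@B
        out.append([grip]+[round(v*1e3,1 if d<30 else 0) for v in l[:3,3]]+[round(v,3) for v in Q.as_rotvec()]);A=B
    print("dist %.1f ang %.3f"%(d,np.linalg.norm(rv)),str(out).replace(" ",""))
    return T
E
python3 - <<'E'
from h import *
k=K(20,-.003,.005)
T=plan(BLOCK@k@tr(0,0,-.07),1)
print(T[:3,3]); plan(BLOCK@k,1,T0=T)
for x in(.210,.178,.018): print((RA@tr(x,.045,0)@Z180@k)[:3,3])
E
```

```text
dist 559.2 ang 0.529 [[1,np.float64(-33.0),np.float64(-36.0),np.float64(15.0),np.float64(0.031),np.float64(0.006),np.float64(0.036)],[1,np.float64(-34.0),np.float64(-34.0),np.float64(16.0),np.float64(0.031),np.float64(0.006),np.float64(0.036)],[1,np.float64(-36.0),np.float64(-32.0),np.float64(16.0),np.float64(0.031),np.float64(0.006),np.float64(0.036)],[1,np.float64(-37.0),np.float64(-30.0),np.float64(17.0),np.float64(0.031),np.float64(0.006),np.float64(0.036)],[1,np.float64(-38.0),np.float64(-28.0),np.float64(18.0),np.float64(0.031),np.float64(0.006),np.float64(0.036)],[1,np.float64(-39.0),np.float64(-26.0),np.float64(19.0),np.float64(0.031),np.float64(0.006),np.float64(0.036)],[1,np.float64(-40.0),np.float64(-24.0),np.float64(19.0),np.float64(0.031),np.float64(0.006),np.float64(0.036)],[1,np.float64(-41.0),np.float64(-22.0),np.float64(20.0),np.float64(0.031),np.float64(0.006),np.float64(0.036)],[1,np.float64(-42.0),np.float64(-20.0),np.float64(20.0),np.float64(0.031),np.float64(0.006),np.float64(0.036)],[1,np.float64(-43.0),np.float64(-18.0),np.float64(20.0),np.float64(0.031),np.float64(0.006),np.float64(0.036)],[1,np.float64(-44.0),np.float64(-16.0),np.float64(21.0),np.float64(0.031),np.float64(0.006),np.float64(0.036)]]
[ 0.44672051 -0.09298378  0.08208002]
dist 70.0 ang 0.000 [[1,np.float64(0.0),np.float64(0.0),np.float64(35.0),np.float64(0.0),np.float64(0.0),np.float64(0.0)],[1,np.float64(-0.0),np.float64(-0.0),np.float64(35.0),np.float64(0.0),np.float64(0.0),np.float64(0.0)]]
[0.46263577 0.12331171 0.17143791]
[0.48855939 0.11942839 0.15308347]
[0.6181775  0.10001182 0.06131124]
```

drive_tool(motion=[[[1,-33,-36,15,0.031,0.006,0.036],[1,-34,-34,16,0.031,0.006,0.036],[1,-36,-32,16,0.031,0.006,0.036],[1,-37,-30,17,0.031,0.006,0.036],[1,-38,-28,18,0.031,0.006,0.036],[1,-39,-26,19,0.031,0.006,0.036],[1,-40,-24,19,0.031,0.006,0.036],[1,-41,-22,20,0.031,0.006,0.036],[1,-42,-20,20,0.031,0.006,0.036],[1,-43,-18,20,0.031,0.006,0.036]]], grip_force=60)

```text
time_s: 1.35
ee_pos: [0.4305, -0.1285, 0.0918]
tool_rot: [0.112, -0.681, 0.714, -0.116]
contact_force: [0.6, -0.7, 0.0]
width: 0.0856
```

```bash
sed -i 's/\[round(v\*1e3,1 if d<30 else 0) for/[round(float(v*1e3),1 if d<30 else 0) for/; s/\[round(v,3) for/[round(float(v),3) for/' h.py; python3 - <<'E'
from h import *
k=K(20,-.003,.005); s=r.state(); print(s["time_s"],s["joints"].round(3),s["ee_pos"])
T=plan(BLOCK@k@tr(0,0,-.07),1)
plan(BLOCK@k,1,T0=T)
E
```

```text
1.35 [-0.361 -0.063 -0.925  0.4    0.1    2.844] [ 0.43053258 -0.12849606  0.09178036]
dist 40.2 ang 0.030 [[1,-36.0,-11.0,14.0,0.025,0.008,0.015]]
dist 70.0 ang 0.000 [[1,0.0,0.0,35.0,0.0,0.0,0.0],[1,-0.0,-0.0,35.0,0.0,0.0,0.0]]
```

drive_tool(motion=[[[1,-36,-11,14,0.025,0.008,0.015],[1,0,0,0,0,0,-0.185],[1,0,0,0,0,0,-0.185],[1,0,0,0,0,0,-0.185],[1,0,0,0,0,0,-0.185],[1,0,0,0,0,0,-0.185],[1,0,0,0,0,0,-0.185],[1,0,0,0,0,0,-0.185],[1,0,0,0,0,0,-0.185],[1,0,0,0,0,0,-0.185]]])

```text
time_s: 2.6
ee_pos: [0.4429, -0.086, 0.0775]
tool_rot: [0.014, 0.985, 0.028, 0.17]
contact_force: [0.0, 0.5, -0.7]
width: 0.0855
```

drive_tool(motion=[[[1,0,0,0,0,0,-0.185],[1,0,0,0,0,0,-0.185],[1,0,0,0,0,0,-0.185],[1,0,0,0,0,0,-0.185],[1,0,0,0,0,0,-0.185],[1,0,0,0,0,0,-0.185],[1,0,0,0,0,0,-0.185],[1,0,0,0,0,0,-0.185]]])

```text
time_s: 3.6
ee_pos: [0.4396, -0.0852, 0.0753]
tool_rot: [0.123, 0.702, 0.692, 0.113]
contact_force: [-0.9, -0.2, 0.1]
width: 0.0851
```

```bash
sed -i 's/np.array(\[\[0,-1,0\],\[-1,0,0\],\[0,0,-1.\]\])/np.array([[0,1,0],[1,0,0],[0,0,-1.]])/' h.py; python3 - <<'E'
from h import *
k=K(20,-.003,.005); s=r.state(); print(s["time_s"],s["joints"].round(3),s["ee_pos"])
T=plan(BLOCK@k@tr(0,0,-.07),1)
plan(BLOCK@k@tr(0,0,-.03),1)
plan(BLOCK@k,1)
E
```

```text
3.6 [-0.235 -0.051 -0.97   0.321  0.061 -0.21 ] [ 0.43958544 -0.08524465  0.07533779]
dist 12.5 ang 0.051 [[1,-7.7,9.0,-3.9,-0.013,-0.005,0.049]]
dist 38.2 ang 0.051 [[1,-8.0,10.0,36.0,-0.013,-0.005,0.049]]
dist 67.3 ang 0.051 [[1,-4.0,5.0,33.0,-0.006,-0.003,0.025],[1,-4.0,5.0,33.0,-0.006,-0.003,0.025]]
```

drive_tool(motion=[[[1,-7.7,9,-4,-0.013,-0.005,0.049],[1,0,0,35,0,0,0],[1,0,0,0,0,0,0]]])

```text
time_s: 3.98
ee_pos: [0.4604, -0.095, 0.0501]
tool_rot: [0.127, 0.723, 0.668, 0.121]
contact_force: [-1.4, 0.2, -1.3]
width: 0.0854
```

```bash
python3 - <<'E'
from h import *
k=K(20,-.003,.005); s=r.state(); print(s["time_s"],s["joints"].round(3),s["ee_pos"])
plan(BLOCK@k,1)
import cv2
a=r.grab_frame("top")[190:270,260:360,::-1];b=r.grab_frame("side")[190:290,150:270,::-1]
C=np.zeros((400,800,3),np.uint8);C[:320,:400]=cv2.resize(a,(400,320),interpolation=2);C[:333,400:]=cv2.resize(b,(400,333),interpolation=2)
cv2.imwrite("pics/g1.png",C)
E
```

```text
3.975 [-0.245  0.033 -0.975  0.215  0.061 -0.155] [ 0.46035517 -0.09503006  0.05011132]
dist 35.3 ang 0.016 [[1,1.0,-2.0,35.0,0.004,0.001,-0.015]]
```

View pics/g1.png

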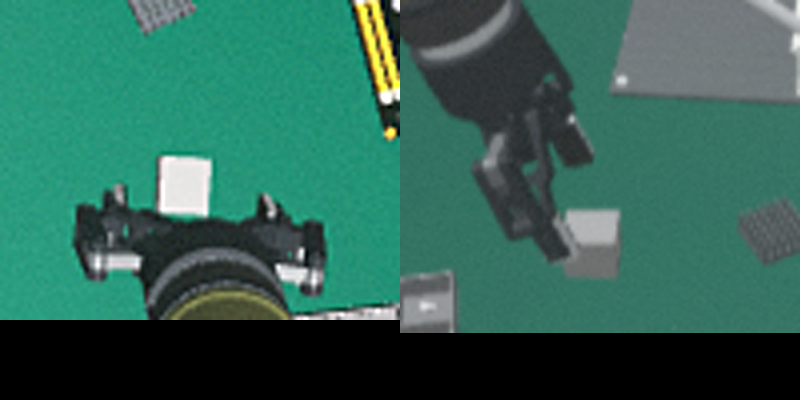

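drive_tool(motion=[[[1,1,-2,20,0.004,0,-0.015],[1,0,0,17,0,0,0],[1,0,0,0,0,0,0]]])

```text
time_s: 4.45
ee_pos: [0.4754, -0.0961, 0.0203]
tool_rot: [0.131, 0.719, 0.672, 0.121]
contact_force: [-0.5, 0.4, 0.7]
width: 0.0853
```

```bash
python3 - <<'E'
from h import *
k=K(20,-.003,.005); s=r.state(); print(s["time_s"],s["joints"].round(3),s["ee_pos"])
plan(BLOCK@k,1)
E
```

```text
4.45 [-0.237  0.121 -0.983  0.114  0.057 -0.159] [ 0.47535618 -0.09609843  0.02033382]
dist 6.4 ang 0.010 [[1,1.3,-5.9,2.1,0.009,0.003,-0.003]]
```

drive_tool(motion=[[[1,1.3,-5.9,2,0.009,0.003,-0.003],[0,0,0,0,0,0,0],[0,0,0,0,0,0,0],[0,0,0,0,0,0,0],[0,0,0,0,0,0,0],[0,0,0,0,0,0,0]]], grip_force=70)

```text
time_s: 5.2
ee_pos: [0.4713, -0.0948, 0.0193]
tool_rot: [0.128, 0.719, 0.673, 0.12]
contact_force: [-0.1, 0.6, -0.4]
width: 0.0309
```

```bash
python3 - <<'E'
from h import *
k=K(20,-.003,.005); s=r.state(); print(s["time_s"],s["joints"].round(3),s["ee_pos"],s["width"],s["contact_force"].round(1))
plan(BLOCK@k,1)
E
```

```text
5.2 [-0.238  0.118 -0.986  0.119  0.059 -0.162] [ 0.47130784 -0.09480641  0.01933148] 0.030864224116152097 [-0.1  0.6 -0.4]
dist 3.1 ang 0.003 [[1,0.2,-1.7,2.6,0.003,0.0,-0.001]]
```

```bash
python3 - <<'E'
from h import *
k=np.linalg.inv(BLOCK)@cur(); print(k.round(4).tolist(), R.from_matrix(k[:3,:3]).as_euler('zyx',degrees=True))
th=np.degrees(np.arctan2(k[0,2],-k[2,2])); print("lean",th)
kk=K(th,0,0); kk[:3,3]=(k[0,3],0,k[2,3]); np.save("kb.npy",kk)
T=RA@tr(.215,.045,0)@Z180@kk
W=cur().copy(); W[2,3]+=.06
plan(W,0); plan(T,0,T0=W)
E
```

```text
[[0.0015, 0.9387, 0.3448, -0.0006], [1.0, -0.0014, -0.0003, -0.0002], [0.0002, 0.3448, -0.9387, 0.0033], [0.0, 0.0, 0.0, 1.0]] [-89.91033697  20.167741   179.98026724]
lean 20.167742104396655
dist 60.0 ang 0.000 [[0,0.0,10.0,-28.0,-0.0,-0.0,0.0],[0,0.0,10.0,-28.0,-0.0,-0.0,0.0]]
dist 239.2 ang 0.616 [[0,43.0,2.0,-20.0,0.122,-0.001,0.017],[0,43.0,-1.0,-20.0,0.122,-0.001,0.017],[0,43.0,-4.0,-20.0,0.122,-0.001,0.017],[0,43.0,-7.0,-19.0,0.122,-0.001,0.017],[0,43.0,-10.0,-18.0,0.122,-0.001,0.017]]
```

drive_tool(motion=[[[0,0,10,-28,0,0,0],[0,0,10,-28,0,0,0],[0,43,2,-20,0.12,0,0.017],[0,43,-1,-20,0.12,0,0.017],[0,43,-4,-20,0.12,0,0.017],[0,43,-7,-19,0.12,0,0.017],[0,43,-10,-18,0.12,0,0.017],[0,0,0,0,0,0,0]]])

```text
time_s: 6.2
ee_pos: [0.4602, 0.1281, 0.1801]
tool_rot: [-0.103, 0.753, 0.644, -0.086]
contact_force: [-0.3, -0.7, -1.5]
width: 0.0308
```

```bash
python3 - <<'E'
from h import *
kk=np.load("kb.npy"); s=r.state(); print(s["time_s"],s["joints"].round(3),s["ee_pos"],s["width"])
plan(RA@tr(.215,.045,0)@Z180@kk,0)
E
```

```text
6.2 [ 0.207  0.335 -0.206  1.282  0.097  0.351] [0.46021852 0.12811477 0.18011203] 0.030829256730109108
dist 5.9 ang 0.013 [[0,-4.4,2.3,3.2,-0.01,-0.004,-0.007]]
```

Correct, then look closely at the rod tip and the block.

drive_tool(motion=[[[0,-4.4,2.3,3.2,-0.01,-0.004,-0.007],[0,0,0,0,0,0,0]]])

```text
time_s: 6.45
ee_pos: [0.46, 0.1222, 0.1749]
tool_rot: [-0.097, 0.751, 0.647, -0.085]
contact_force: [-0.4, -0.9, -1.0]
width: 0.0309
```

```bash
python3 - <<'E'
from h import *
import cv2
kk=np.load("kb.npy"); s=r.state(); print(s["time_s"],s["ee_pos"])
plan(RA@tr(.215,.045,0)@Z180@kk,0)
def crop(n,c,rr,w,h,s):
    f=r.grab_frame(n)[:,:,::-1]; im=cv2.resize(f[rr:rr+h,c:c+w],None,fx=s,fy=s,interpolation=2)
    # overlay predicted: rod axis (green), block bore axis (red)
    def d(P,col):
        q=[tuple(int(v) for v in ((p-[c,rr]+.5)*s-.5)) for p in proj(n,np.array(P))]
        for p in q: cv2.circle(im,p,2,col,-1)
        
    w_=lambda x:(RA@np.array([x,.045,0,1]))[:3]
    d([w_(.16),w_(.11),w_(.06),w_(.0)],(0,255,0))
    B=cur()@np.linalg.inv(kk)
    d([(B@np.array([x,y,z,1]))[:3] for x in(-.018,.018) for y in(-.016,.016) for z in(-.016,.016)],(0,0,255))
    return im
a=crop("top",180,160,80,95,5);b=crop("side",180,120,80,95,5)
C=np.hstack([a,b]);cv2.imwrite("pics/f1.png",C)
E
```

```text
6.45 [0.45999925 0.12220174 0.17492775]
dist 2.2 ang 0.001 [[0,1.5,0.3,-1.6,-0.0,0.001,0.0]]
```

View pics/f1.png

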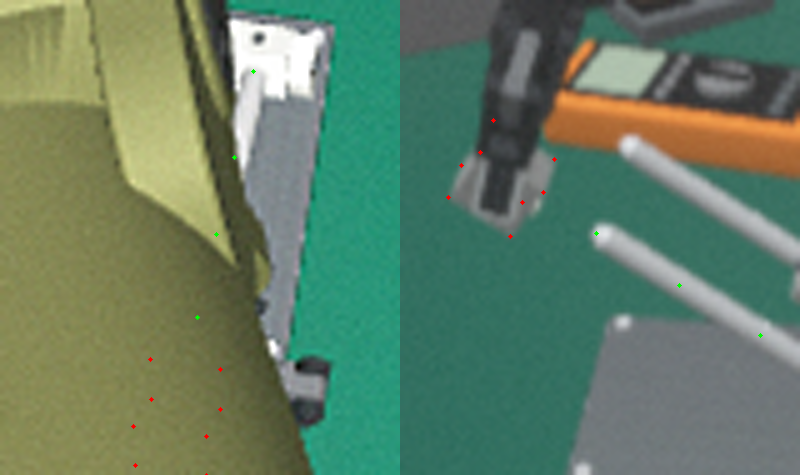

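```bash
cat > st.py <<'E'
from h import *
import sys
kk=np.load("kb.npy"); s=r.state()
B=np.linalg.inv(RA)@cur()@np.linalg.inv(kk)
f=RA[:3,:3].T@s["contact_force"]
print("t",s["time_s"],"block in rails mm",(B[:3,3]*1e3).round(1),"F rails",f.round(1),"tq rails",(RA[:3,:3].T@s["torque"]).round(2),"w",round(s["width"],4))
for a in sys.argv[1:]:
    x,y,z=[float(v)/1e3 for v in a.split(",")]
    plan(RA@tr(x,y,z)@Z180@kk,0,step=12)
E
python3 st.py 178,45,-1
```

```text
t 6.55 block in rails mm [214.9  46.4  -1.1] F rails [-0.4  0.3 -0. ] tq rails [-0.01  0.37  0.02] w 0.0311
dist 37.0 ang 0.001 [[0,0.0,9.0,3.0,0.0,0.0,-0.0],[0,0.0,9.0,3.0,0.0,0.0,-0.0],[0,0.0,9.0,3.0,0.0,0.0,-0.0],[0,0.0,9.0,3.0,0.0,0.0,-0.0]]
```

drive_tool(motion=[[[0,1.4,9,3.3,0,0,0],[0,0,9,3.3,0,0,0],[0,0,9,3.3,0,0,0],[0,0,8,3,0,0,0],[0,0,0,0,0,0,0]]])

```text
time_s: 7.18
ee_pos: [0.4922, 0.1186, 0.1527]
tool_rot: [-0.098, 0.752, 0.646, -0.083]
contact_force: [-0.4, 3.2, -1.1]
width: 0.031
```

```bash
python3 st.py 170,45,-0.5 160,45,-0.5
```

```text
t 7.175 block in rails mm [175.4  45.3  -1.2] F rails [ 0.  -3.1 -1.4] tq rails [-0.59  0.23  0.24] w 0.031
dist 5.5 ang 0.003 [[0,0.3,5.3,1.2,-0.0,-0.002,-0.002]]
dist 15.5 ang 0.003 [[0,0.2,7.4,2.3,-0.0,-0.001,-0.001],[0,0.2,7.4,2.3,-0.0,-0.001,-0.001]]
```

drive_tool(motion=[[[0,2,0,0,0,0,0],[0,0.3,4,1.3,0,0,0],[0,0,0,0,0,0,0]]])

```text
time_s: 7.55
ee_pos: [0.4965, 0.1199, 0.1502]
tool_rot: [-0.098, 0.752, 0.646, -0.084]
contact_force: [0.6, 0.2, -1.2]
width: 0.0309
```

```bash
python3 st.py 165,43,-1.2
```

```text
t 7.55 block in rails mm [170.7  43.4  -0.9] F rails [-1.1 -0.3 -0.7] tq rails [-0.08  0.34  0.1 ] w 0.0309
dist 5.7 ang 0.002 [[0,0.4,5.2,2.2,0.001,-0.0,-0.002]]
```

drive_tool(motion=[[[0,0,6,2.2,0,0,0],[0,0,6,2.2,0,0,0],[0,0,0,0,0,0,0]]])

```text
time_s: 7.92
ee_pos: [0.5076, 0.1182, 0.1424]
tool_rot: [-0.097, 0.752, 0.647, -0.084]
contact_force: [0.5, 0.4, -0.6]
width: 0.031
```

```bash
python3 st.py 150,43,-1
```

```text
t 7.925 block in rails mm [157.1  43.4  -0.9] F rails [-0.7 -0.5 -0.3] tq rails [-0.08  0.36  0.04] w 0.031
dist 7.1 ang 0.002 [[0,0.4,6.6,2.6,0.001,-0.0,-0.002]]
```

drive_tool(motion=[[[0,0,9.4,3.4,0,0,0],[0,0,9.4,3.4,0,0,0],[0,0,9.4,3.4,0,0,0],[0,0,0,0,0,0,0]]])

```text
time_s: 8.43
ee_pos: [0.5339, 0.1142, 0.1237]
tool_rot: [-0.098, 0.752, 0.646, -0.084]
contact_force: [0.0, -0.2, -1.4]
width: 0.0308
```

```bash
python3 st.py 100,43,-1
```

```text
t 8.425 block in rails mm [124.5  43.5  -0.9] F rails [-0.8  0.2 -1.1] tq rails [-0.1   0.35  0.02] w 0.0308
dist 24.5 ang 0.002 [[0,0.2,7.7,2.8,0.0,-0.0,-0.001],[0,0.2,7.7,2.8,0.0,-0.0,-0.001],[0,0.2,7.7,2.8,0.0,-0.0,-0.001]]
```

drive_tool(motion=[[[0,0,9.4,3.4,0,0,0],[0,0,9.4,3.4,0,0,0],[0,0,9.4,3.4,0,0,0],[0,0,9.4,3.4,0,0,0],[0,0,9.4,3.4,0,0,0],[0,0,0,0,0,0,0]]])

```text
time_s: 9.18
ee_pos: [0.5774, 0.1075, 0.0929]
tool_rot: [-0.098, 0.752, 0.646, -0.084]
contact_force: [0.3, 1.1, -0.5]
width: 0.031
```

```bash
python3 st.py 18,43.5,-1
```

```text
t 9.175 block in rails mm [70.7 43.6 -0.9] F rails [-0.4 -1.1 -0.3] tq rails [-0.13  0.3   0.03] w 0.031
dist 52.7 ang 0.002 [[0,0.0,10.0,4.0,0.0,-0.0,-0.0],[0,0.0,10.0,4.0,0.0,-0.0,-0.0],[0,0.0,10.0,4.0,0.0,-0.0,-0.0],[0,0.0,10.0,4.0,0.0,-0.0,-0.0],[0,0.0,10.0,4.0,0.0,-0.0,-0.0]]
```

drive_tool(motion=[[[0,0,9.4,3.4,0,0,0],[0,0,9.4,3.4,0,0,0],[0,0,9.4,3.4,0,0,0],[0,0,0,0,0,0,0]]])

```text
time_s: 9.68
ee_pos: [0.5997, 0.1054, 0.0771]
tool_rot: [-0.101, 0.751, 0.646, -0.085]
contact_force: [4.0, 0.3, -4.4]
width: 0.031
```

```bash
python3 st.py 18,43.5,-1
```

```text
t 9.675 block in rails mm [43.4 42.4 -1. ] F rails [-5.7 -0.8 -1.3] tq rails [-0.23  1.07  0.07] w 0.031
dist 25.4 ang 0.007 [[0,-0.4,8.0,2.9,-0.002,-0.001,-0.0],[0,-0.4,8.0,2.9,-0.002,-0.001,-0.0],[0,-0.4,8.0,2.9,-0.002,-0.001,-0.0]]
```

drive_tool(motion=[[[0,0,9.4,3.4,0,0,0],[0,0,9.4,3.4,0,0,0],[0,0,0,0,0,0,0]]])

```text
time_s: 10.05
ee_pos: [0.614, 0.1032, 0.067]
tool_rot: [-0.103, 0.751, 0.646, -0.087]
contact_force: [4.9, 0.4, -6.6]
width: 0.0312
```

```bash
python3 st.py 18,43.5,-1
```

```text
t 10.05 block in rails mm [25.8 42.4 -1. ] F rails [-7.7 -1.1 -2.7] tq rails [-0.28  1.61 -0.1 ] w 0.0312
dist 7.9 ang 0.011 [[0,-1.1,7.3,2.6,-0.011,-0.003,-0.001]]
```

drive_tool(motion=[[[0,0,7,2.6,0,0,0],[0,0,4,1.5,0,0,0],[0,0,3,1.1,0,0,0],[0,0,0,0,0,0,0]]])

```text
time_s: 10.55
ee_pos: [0.6188, 0.1023, 0.0637]
tool_rot: [-0.108, 0.751, 0.646, -0.091]
contact_force: [-0.6, -0.1, -1.4]
width: 0.0308
```

```bash
python3 st.py 18,43.5,-1
```

```text
t 10.55 block in rails mm [19.9 42.6 -0.9] F rails [-0.4  0.2 -1.5] tq rails [ 0.02  0.35 -0.01] w 0.0308
dist 2.0 ang 0.025 [[0,-0.9,1.7,0.7,-0.025,-0.004,-0.001]]
```

drive_tool(motion=[[[0,0,3,1.1,0,0,0],[0,0,3,1.1,0,0,0]]])

```text
time_s: 10.8
ee_pos: [0.6192, 0.1022, 0.0636]
tool_rot: [-0.112, 0.75, 0.645, -0.094]
contact_force: [-12.9, 0.4, 19.5]
width: 0.0308
```

```bash
python3 st.py 18,43.5,-1
```

```text
t 10.8 block in rails mm [19.6 42.6 -0.8] F rails [21.6  1.5  8.7] tq rails [ 0.22 -2.87 -0.11] w 0.0308
dist 1.7 ang 0.034 [[0,-0.9,1.3,0.6,-0.034,-0.004,-0.001]]
```

drive_tool(motion=[[[0.1,0,0,0,0,0,0],[1,0,0,0,0,0,0],[1,0,0,0,0,0,0],[1,0,0,0,0,0,0],[1,0,0,0,0,0,0],[1,0,0,-30,0,0,0],[1,0,0,-50,0,0,0],[1,0,0,-50,0,0,0]]])

```text
time_s: 11.8
ee_pos: [0.6547, 0.0955, 0.1852]
tool_rot: [-0.114, 0.749, 0.645, -0.097]
contact_force: [0.2, 0.4, -0.9]
width: 0.0854
```

```bash
python3 - <<'E'
from h import *
s=r.state(); print(s["time_s"],s["joints"].round(3),s["ee_pos"],s["contact_force"].round(1))
B=BOARD@Z180; k=K(15,0,.025); np.save("kB.npy",k)
W=cur();W[:3,3]+=[-.06,-.03,.06]
T=B@k@tr(0,0,-.10)
plan(W,1); plan(T,1,T0=W)
E
```

```text
11.8 [0.108 0.727 0.426 1.562 0.076 0.247] [0.65466517 0.09545326 0.18524185] [ 0.2  0.4 -0.9]
dist 90.0 ang 0.000 [[1,-19.0,-35.0,-21.0,-0.0,-0.0,-0.0],[1,-19.0,-35.0,-21.0,-0.0,-0.0,-0.0]]
dist 392.0 ang 0.666 [[1,-46.0,5.0,15.0,-0.07,-0.001,-0.046],[1,-46.0,2.0,16.0,-0.07,-0.001,-0.046],[1,-46.0,-1.0,16.0,-0.07,-0.001,-0.046],[1,-46.0,-5.0,15.0,-0.07,-0.001,-0.046],[1,-46.0,-8.0,15.0,-0.07,-0.001,-0.046],[1,-46.0,-11.0,14.0,-0.07,-0.001,-0.046],[1,-45.0,-14.0,14.0,-0.07,-0.001,-0.046],[1,-44.0,-17.0,13.0,-0.07,-0.001,-0.046]]
```

drive_tool(motion=[[[1,-19,-35,-21,0,0,0],[1,-19,-35,-21,0,0,0],[1,-46,5,15,-0.07,0,-0.046],[1,-46,2,16,-0.07,0,-0.046],[1,-46,-1,16,-0.07,0,-0.046],[1,-46,-5,15,-0.07,0,-0.046],[1,-46,-8,15,-0.07,0,-0.046],[1,-46,-11,14,-0.07,0,-0.046],[1,-45,-14,14,-0.07,0,-0.046],[1,-44,-17,13,-0.07,0,-0.046]]])

```text
time_s: 13.05
ee_pos: [0.5523, -0.3084, 0.1202]
tool_rot: [0.096, 0.613, 0.776, 0.116]
contact_force: [1.3, -0.3, 0.6]
width: 0.0852
```

```bash
python3 - <<'E'
from h import *
import cv2
s=r.state(); print(s["time_s"],s["joints"].round(3),s["ee_pos"])
B=BOARD@Z180; k=np.load("kB.npy")
plan(B@k@tr(0,0,-.05),1,3)
def crop(n,c,rr,w,h,s,wx=[]):
    f=r.grab_frame(n)[:,:,::-1]; im=cv2.resize(f[rr:rr+h,c:c+w],None,fx=s,fy=s,interpolation=2)
    for p in proj(n,np.array(wx)): cv2.circle(im,tuple(int(v) for v in (p-[c,rr]+.5)*s-.5),2,(0,255,0),-1)
    return im
P=[(RA@np.array([x,y,z,1]))[:3] for x,y,z in((0,.045,0),(.16,.045,0),(.16,-.045,0),(.036,.045,.016))]
a=crop("top",172,150,80,90,5,P);b=crop("side",205,135,80,90,5,P)
cv2.imwrite("pics/s1.png",np.hstack([a,b]))
E
```

```text
13.05 [-0.62   0.299 -0.409  0.656  0.222 -0.829] [ 0.55233034 -0.30841572  0.12022783]
dist 52.8 ang 0.045 [[1,3.0,-4.0,17.0,0.013,0.0,0.007],[1,3.0,-4.0,17.0,0.013,0.0,0.007],[1,3.0,-3.0,17.0,0.013,0.0,0.007]]
```

View pics/s1.png

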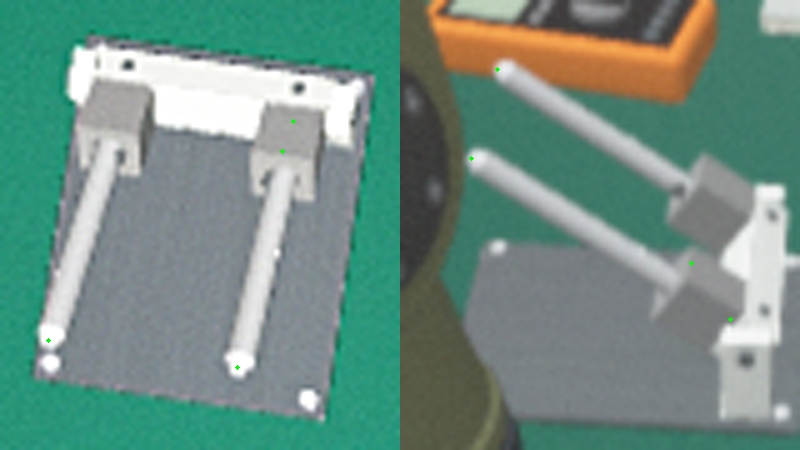

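drive_tool(motion=[[[1,3,-4,17,0.013,0,0.007],[1,3,-4,17,0.013,0,0.007],[1,3,-3,17,0.013,0,0.007],[1,0,0,0,0,0,0]]])

```text
time_s: 13.65
ee_pos: [0.5517, -0.2977, 0.0618]
tool_rot: [0.078, 0.626, 0.769, 0.099]
contact_force: [-0.5, -0.6, -0.2]
width: 0.0854
```

```bash
python3 - <<'E'
from h import *
import cv2
s=r.state(); print(s["time_s"],s["joints"].round(3),s["ee_pos"])
B=BOARD@Z180; k=np.load("kB.npy")
plan(B@k@tr(0,0,-.05),1); plan(B@k,1)
def crop(n,c,rr,w,h,s,wx=[]):
    f=r.grab_frame(n)[:,:,::-1]; im=cv2.resize(f[rr:rr+h,c:c+w],None,fx=s,fy=s,interpolation=2)
    for p in proj(n,np.array(wx)): cv2.circle(im,tuple(int(v) for v in (p-[c,rr]+.5)*s-.5),2,(0,255,0),-1)
    return im
P=[(BOARD@np.array([x,y,.031,1]))[:3] for x in(-.02,.02) for y in(-.018,.018)]
C=np.hstack([crop("top",340,165,80,80,5,P),crop("side",205,280,80,100,4,P)[:400,:320]])
cv2.imwrite("pics/b1.png",C)
E
```

```text
13.65 [-0.587  0.371 -0.448  0.574  0.182 -0.775] [ 0.55166758 -0.29770037  0.06178208]
dist 7.2 ang 0.011 [[1,-1.1,4.1,-5.9,-0.008,-0.002,-0.007]]
dist 44.4 ang 0.011 [[1,-1.0,4.0,44.0,-0.008,-0.002,-0.007]]
```

View pics/b1.png

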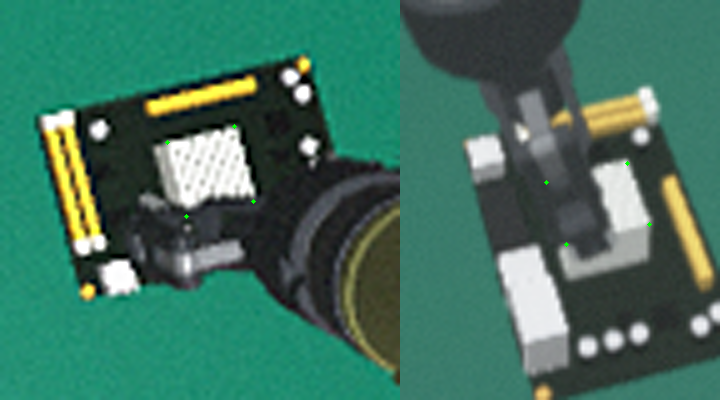

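drive_tool(motion=[[[0.54,-1.1,4.1,-5.9,-0.008,-0.002,-0.007],[0.54,0,0,0,0,0,0],[0.54,0,0,0,0,0,0],[0.54,0,0,0,0,0,0]]])

```text
time_s: 14.25
ee_pos: [0.5569, -0.3005, 0.0733]
tool_rot: [0.086, 0.623, 0.771, 0.102]
contact_force: [-0.4, 0.2, 0.1]
width: 0.0463
```

```bash
python3 - <<'E'
from h import *
import cv2
s=r.state(); print(s["time_s"],s["width"])
B=BOARD@Z180; k=np.load("kB.npy")
plan(B@k@tr(0,0,-.05),1); plan(B@k,1)
def crop(n,c,rr,w,h,s):
    f=r.grab_frame(n)[:,:,::-1]; return cv2.resize(f[rr:rr+h,c:c+w],None,fx=s,fy=s,interpolation=2)
cv2.imwrite("pics/b2.png",np.hstack([crop("top",350,170,60,60,7),crop("side",225,290,54,60,7)]))
E
```

```text
14.25 0.04631571859981354
dist 5.9 ang 0.008 [[1,2.7,-3.2,4.1,0.006,0.005,0.001]]
dist 54.3 ang 0.008 [[1,3.0,-4.0,54.0,0.006,0.005,0.001]]
```

View pics/b2.png

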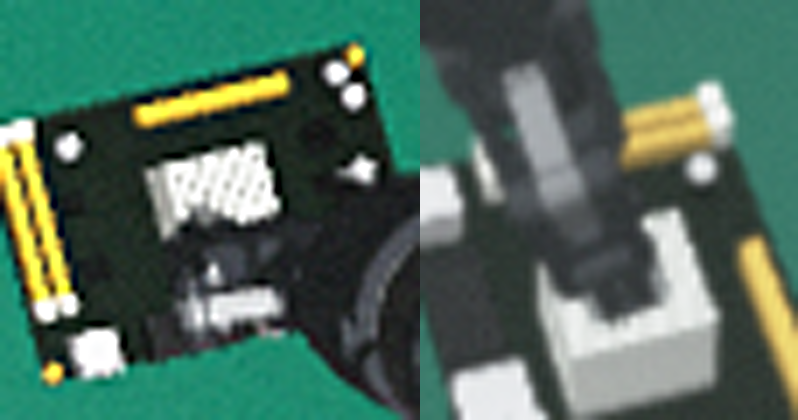

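drive_tool(motion=[[[0.54,3.2,-3.2,4,0.006,0.005,0],[0.54,0,0,12,0,0,0],[0.54,0,0,12,0,0,0],[0.54,0,0,0,0,0,0]]])

```text
time_s: 14.85
ee_pos: [0.5596, -0.2958, 0.0422]
tool_rot: [0.081, 0.623, 0.772, 0.101]
contact_force: [-0.9, 0.7, 0.0]
width: 0.0463
```

```bash
python3 - <<'E'
from h import *
s=r.state(); print(s["time_s"],s["ee_pos"],s["contact_force"].round(1))
plan(BOARD@Z180@np.load("kB.npy"),.54,2)
E
```

```text
14.85 [ 0.55961127 -0.29576176  0.04215315] [-0.9  0.7  0. ]
dist 23.2 ang 0.003 [[0.54,-0.7,0.7,11.5,-0.001,-0.001,0.0],[0.54,-0.7,0.7,11.5,-0.001,-0.001,0.0]]
```

drive_tool(motion=[[[0.54,0,0.7,8,0,0,0],[0.54,-0.5,0.7,8,0,0,0],[0.54,0,0,5,0,0,0],[0.54,0,0,0,0,0,0]]])

```text
time_s: 15.35
ee_pos: [0.5669, -0.2947, 0.0205]
tool_rot: [0.081, 0.623, 0.772, 0.101]
contact_force: [0.1, 0.5, 0.8]
width: 0.0463
```

```bash
python3 - <<'E'
from h import *
s=r.state(); print(s["time_s"],s["ee_pos"],s["contact_force"].round(1))
plan(BOARD@Z180@np.load("kB.npy"),.54,1)
E
```

```text
15.35 [ 0.56690927 -0.29465247  0.0205116 ] [0.1 0.5 0.8]
dist 1.0 ang 0.003 [[0.54,-1.0,-0.2,0.3,-0.002,-0.002,0.0]]
```

No contact; close on the sink.

drive_tool(motion=[[[0.3,0,0,0,0,0,0],[0,0,0,0,0,0,0],[0,0,0,0,0,0,0],[0,0,0,0,0,0,0]]], grip_force=70)

```text
time_s: 15.85
ee_pos: [0.5667, -0.2948, 0.0209]
tool_rot: [0.081, 0.623, 0.772, 0.101]
contact_force: [-1.2, 0.1, -0.9]
width: 0.035
```

```bash
python3 - <<'E'
from h import *
s=r.state(); print(s["time_s"],s["width"],s["contact_force"].round(1))
B=BOARD@Z180
k=np.linalg.inv(B)@cur(); th=np.degrees(np.arctan2(k[0,2],-k[2,2])); print(k[:3,3],th)
kk=K(th,0,0); kk[:3,3]=(k[0,3],0,k[2,3]); np.save("kBa.npy",kk)
RA2=RA@tr(.0016,-.0024,-.0009); np.save("RA2.npy",RA2)
W=cur();W[2,3]+=.09;plan(W,0,T0=None,step=45)
V=RA2@tr(.086+.03,0,.007+.06)@Z180@kk
W2=W.copy();W2[:3,3]+=[-.03,.12,.07]; plan(W2,0,T0=W); print(V[:3,3]); plan(V,0,T0=W2)
E
```

```text
15.85 0.03495500575673263 [-1.2  0.1 -0.9]
[0.00119623 0.00084089 0.02093292] 14.849141199228166
dist 90.0 ang 0.000 [[0,0.0,12.0,-43.0,-0.0,-0.0,0.0],[0,0.0,12.0,-43.0,-0.0,-0.0,0.0]]
dist 142.1 ang 0.000 [[0,41.0,5.0,-23.0,-0.0,-0.0,0.0],[0,41.0,5.0,-23.0,-0.0,-0.0,0.0],[0,41.0,5.0,-23.0,-0.0,-0.0,0.0]]
[0.59572452 0.15130411 0.18805965]
dist 331.5 ang 0.707 [[0,44.0,18.0,4.0,0.086,0.002,0.052],[0,45.0,16.0,2.0,0.086,0.002,0.052],[0,45.0,13.0,1.0,0.086,0.002,0.052],[0,46.0,11.0,0.0,0.086,0.002,0.052],[0,47.0,9.0,-1.0,0.086,0.002,0.052],[0,47.0,6.0,-1.0,0.086,0.002,0.052],[0,47.0,4.0,-1.0,0.086,0.002,0.052]]
```

drive_tool(motion=[[[0,0,5,-20,0,0,0],[0,0,12,-45,0,0,0],[0,0,12,-45,0,0,0],[0,41,5,-23,0,0,0],[0,41,5,-23,0,0,0],[0,41,5,-23,0,0,0]]])

```text
time_s: 16.6
ee_pos: [0.5353, -0.174, 0.2077]
tool_rot: [0.078, 0.625, 0.77, 0.1]
contact_force: [0.4, 0.9, -2.2]
width: 0.0347
```

```bash
python3 - <<'E'
from h import *
s=r.state(); print(s["time_s"],s["width"],s["ee_pos"],s["contact_force"].round(1),s["torque"].round(2))
V=np.load("RA2.npy")@tr(.086+.03,0,.007+.06)@Z180@np.load("kBa.npy"); plan(V,0,step=45)
E
```

```text
16.6 0.03473802096009091 [ 0.53527142 -0.17398321  0.20769939] [ 0.4  0.9 -2.2] [-0.03  0.29  0.01]
dist 331.4 ang 0.700 [[0,38.0,15.0,7.0,0.075,0.001,0.045],[0,39.0,13.0,6.0,0.075,0.001,0.045],[0,39.0,12.0,5.0,0.075,0.001,0.045],[0,40.0,10.0,4.0,0.075,0.001,0.045],[0,40.0,9.0,3.0,0.075,0.001,0.045],[0,41.0,7.0,3.0,0.075,0.001,0.045],[0,41.0,6.0,2.0,0.075,0.001,0.045],[0,41.0,4.0,2.0,0.075,0.001,0.045]]
```

Board held (−2.2 N weight).

drive_tool(motion=[[[0,38,15,5,0.075,0,0.045],[0,39,13,4,0.075,0,0.045],[0,39,12,4,0.075,0,0.045],[0,40,10,3,0.075,0,0.045],[0,40,9,2,0.075,0,0.045],[0,41,7,2,0.075,0,0.045],[0,41,6,2,0.075,0,0.045],[0,41,4,2,0.075,0,0.045],[0,0,0,0,0,0,0]]])

```text
time_s: 17.73
ee_pos: [0.5983, 0.1629, 0.1932]
tool_rot: [-0.131, 0.749, 0.638, -0.123]
contact_force: [-0.8, -1.2, -2.3]
width: 0.0348
```

```bash
cat > sb.py <<'E'
from h import *
import sys
kk=np.load("kBa.npy"); RA2=np.load("RA2.npy"); s=r.state()
B=np.linalg.inv(RA2)@cur()@np.linalg.inv(kk)@Z180
print("t",s["time_s"],"board in rails mm",(B[:3,3]*1e3).round(1),"rot deg",R.from_matrix(B[:3,:3]).as_rotvec(degrees=True).round(2),"F rails",(RA2[:3,:3].T@s["contact_force"]).round(1),"tq",(RA2[:3,:3].T@s["torque"]).round(2),"w",round(s["width"],4))
for a in sys.argv[1:]:
    x,y,z=[float(v)/1e3 for v in a.split(",")]
    plan(RA2@tr(x,y,z)@Z180@kk,0,step=20)
E
python3 sb.py 116,0,67; python3 - <<'E'
from h import *
import cv2
kk=np.load("kBa.npy")
def crop(n,c,rr,w,h,s):
    im=cv2.resize(r.grab_frame(n)[rr:rr+h,c:c+w,::-1],None,fx=s,fy=s,interpolation=2)
    B=cur()@np.linalg.inv(kk)@Z180
    P=[(B@np.array([x,y,.0,1]))[:3] for x in(-.05,.05) for y in(-.075,.075)]
    for p in proj(n,np.array(P)): cv2.circle(im,tuple(int(v) for v in (p-[c,rr]+.5)*s-.5),2,(0,255,0),-1)
    return im
cv2.imwrite("pics/p1.png",np.hstack([crop("top",162,130,100,110,4),crop("side",185,110,100,110,4)]))
E
```

```text
t 17.725 board in rails mm [118.5 -11.7  71.7] rot deg [ 0.58 -0.54 -0.97] F rails [-0.8  1.3 -2.3] tq [-0.    0.59  0.02] w 0.0348
dist 13.0 ang 0.022 [[0,-11.8,1.2,5.3,-0.009,0.014,-0.014]]
```

View pics/p1.png

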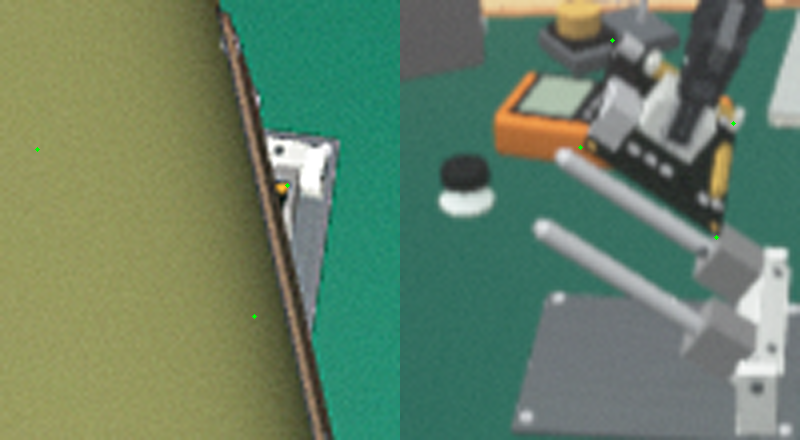

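drive_tool(motion=[[[0,-11.8,1.2,5.3,-0.009,0.014,-0.014],[0,0,0,0,0,0,0]]])

```text
time_s: 18.08
ee_pos: [0.5954, 0.1468, 0.1921]
tool_rot: [-0.13, 0.747, 0.642, -0.112]
contact_force: [-0.8, 0.8, -1.8]
width: 0.0347
```

```bash
python3 sb.py 98,0,18
```

```text
t 18.075 board in rails mm [117.9   4.5  70.5] rot deg [-0.12  0.39 -0.09] F rails [-0.2 -0.7 -2. ] tq [-0.    0.51 -0.03] w 0.0347
dist 56.4 ang 0.007 [[0,1.0,2.0,19.0,0.002,-0.001,-0.001],[0,1.0,2.0,19.0,0.002,-0.001,-0.001],[0,1.0,2.0,19.0,0.002,-0.001,-0.001]]
```

drive_tool(motion=[[[0,1.5,2,18,0.002,0,0],[0,1.5,2,18,0.002,0,0],[0,1,2,17,0.002,0,0],[0,0,0,0,0,0,0]]])

```text
time_s: 18.58
ee_pos: [0.5844, 0.1508, 0.1436]
tool_rot: [-0.131, 0.749, 0.641, -0.11]
contact_force: [-0.6, -1.1, -1.9]
width: 0.0349
```

```bash
python3 sb.py 96,0,9
```

```text
t 18.575 board in rails mm [99.4  2.  24.2] rot deg [-0.36  0.44 -0.24] F rails [-0.7  1.2 -1.8] tq [ 0.01  0.52 -0.02] w 0.0349
dist 15.8 ang 0.011 [[0,2.1,-0.6,15.6,0.008,-0.005,-0.006]]
```

drive_tool(motion=[[[0,1.5,0,8,0.008,-0.005,-0.006],[0,0.5,0,7,0,0,0],[0,0,0,0,0,0,0]]])

```text
time_s: 18.95
ee_pos: [0.5802, 0.1539, 0.13]
tool_rot: [-0.132, 0.746, 0.643, -0.114]
contact_force: [0.3, -0.5, -2.4]
width: 0.0347
```

```bash
python3 sb.py 96,0,7
```

```text
t 18.95 board in rails mm [95.5 -0.3 10.4] rot deg [-0.02  0.07  0.05] F rails [-1.7  0.4 -1.7] tq [0.02 0.53 0.01] w 0.0347
dist 3.5 ang 0.002 [[0,-0.3,-1.3,3.2,0.001,-0.001,0.001]]
```

drive_tool(motion=[[[0,0,-0.5,2,0,0,0],[0,0,-0.5,2,0,0,0]]])

```text
time_s: 19.2
ee_pos: [0.5785, 0.1543, 0.127]
tool_rot: [-0.132, 0.746, 0.643, -0.113]
contact_force: [1.2, -2.6, 8.0]
width: 0.0343
```

```bash
python3 sb.py 96,0,7
```

```text
t 19.2 board in rails mm [95.2 -0.4  6.9] rot deg [-0.03  0.14  0.06] F rails [3.4 2.4 7.5] tq [0.04 0.12 0.05] w 0.0343
dist 0.8 ang 0.003 [[0,-0.4,-0.7,-0.3,0.003,-0.001,0.001]]
```

drive_tool(motion=[[[0,0,3,0.6,0,0,0],[0,0,3,0.8,0,0,0],[0,0,2,0.5,0,0,0]]])

```text
time_s: 19.58
ee_pos: [0.5858, 0.1532, 0.1223]
tool_rot: [-0.132, 0.746, 0.643, -0.113]
contact_force: [-0.1, -0.4, -1.6]
width: 0.035
```

```bash
python3 sb.py 86,0,7
```

```text
t 19.575 board in rails mm [86.5 -0.4  7.3] rot deg [-0.04  0.17  0.07] F rails [-0.9  0.4 -1.3] tq [-0.03  0.53  0.01] w 0.035
dist 0.8 ang 0.003 [[0,-0.4,0.5,0.5,0.003,-0.001,0.001]]
```

drive_tool(motion=[[[0,0,1.5,0.6,0,0,0],[0,0,1.5,0.5,0,0,0]]])

```text
time_s: 19.82
ee_pos: [0.5863, 0.1533, 0.1216]
tool_rot: [-0.134, 0.746, 0.642, -0.114]
contact_force: [-5.2, -0.1, 8.3]
width: 0.0349
```

```bash
python3 sb.py 86,0,7
```

```text
t 19.825 board in rails mm [85.8 -0.6  7.1] rot deg [-0.09 -0.08 -0.  ] F rails [8.9 0.9 3.9] tq [ 0.18 -1.17 -0.46] w 0.0349
dist 0.6 ang 0.002 [[0,-0.6,-0.2,0.0,-0.001,-0.001,-0.0]]
```

drive_tool(motion=[[[0,0,1.5,0.2,0,0,0.006],[0,0,1.2,0.2,0,0,0.006]]])

```text
time_s: 20.08
ee_pos: [0.5865, 0.1535, 0.1218]
tool_rot: [-0.135, 0.75, 0.638, -0.116]
contact_force: [-6.1, 0.2, 4.3]
width: 0.0349
```

```bash
python3 sb.py 86,0,7
```

```text
t 20.075 board in rails mm [85.8 -0.9  7.3] rot deg [-0.29 -0.33 -0.64] F rails [7.4 0.7 0. ] tq [ 0.03 -1.13  0.39] w 0.0349
dist 0.9 ang 0.014 [[0,-0.8,-0.3,0.2,-0.006,-0.002,-0.012]]
```

drive_tool(motion=[[[0,-0.8,1.2,0.8,0,0,-0.005],[0,0,1,0.6,0,0,0]]])

```text
time_s: 20.32
ee_pos: [0.5866, 0.1533, 0.1217]
tool_rot: [-0.136, 0.748, 0.639, -0.116]
contact_force: [-4.4, -0.7, 6.9]
width: 0.0348
```

```bash
python3 sb.py 86,0,7
```

```text
t 20.325 board in rails mm [85.7 -0.8  7.3] rot deg [-0.3  -0.47 -0.3 ] F rails [7.4 1.4 3.2] tq [ 0.34 -0.9  -0.19] w 0.0348
dist 0.8 ang 0.011 [[0,-0.7,-0.5,0.2,-0.008,-0.004,-0.006]]
```

drive_tool(motion=[[[0,0,0.6,0.8,-0.008,-0.003,0.001],[0,0,0.8,0.6,0,0,0]]])

```text
time_s: 20.58
ee_pos: [0.5863, 0.1534, 0.1215]
tool_rot: [-0.133, 0.748, 0.64, -0.115]
contact_force: [-4.5, 0.2, 6.5]
width: 0.0347
```

```bash
python3 sb.py 86,0,7
```

```text
t 20.575 board in rails mm [85.8 -0.8  6.9] rot deg [-0.16 -0.12 -0.37] F rails [7.4 0.5 2.7] tq [ 0.15 -0.77  0.03] w 0.0347
dist 0.8 ang 0.007 [[0,-0.7,-0.3,-0.1,-0.002,-0.001,-0.007]]
```

drive_tool(motion=[[[0.5,0,0,0,0,0,0],[0.54,0,0,0,0,0,0],[0.54,0,0,0,0,0,0],[0.54,0,0,-8,0,0,0],[0.54,0,0,-20,0,0,0],[0.54,0,0,-40,0,0,0],[0.54,0,0,-50,0,0,0],[0.54,-50,-20,-30,0,0,0],[0.54,-60,0,0,0,0,0],[0.54,-60,0,0,0,0,0]]])

```text
time_s: 21.82
ee_pos: [0.5963, -0.0199, 0.273]
tool_rot: [-0.131, 0.746, 0.643, -0.113]
contact_force: [0.6, -0.4, 0.3]
width: 0.0465
```

drive_tool(motion=[[[0.54,-60,0,0,0,0,0],[0.54,-60,0,0,0,0,0],[0.54,0,0,0,0,0,0]]])

```text
time_s: 22.2
ee_pos: [0.5777, -0.1467, 0.2753]
tool_rot: [-0.129, 0.748, 0.641, -0.112]
contact_force: [0.6, -0.0, 0.3]
width: 0.0461
```

```bash
python3 - <<'E'
from h import *
import cv2
s=r.state(); print(s["time_s"],s["ee_pos"],s["contact_force"].round(1))
RA2=np.load("RA2.npy")
def crop(n,c,rr,w,h,s):
    im=cv2.resize(r.grab_frame(n)[rr:rr+h,c:c+w,::-1],None,fx=s,fy=s,interpolation=2)
    B=RA@tr(.086,0,.010)
    P=[(B@np.array([x,y,.0,1]))[:3] for x in(-.05,.05) for y in(-.075,.075)]
    for p in proj(n,np.array(P)): cv2.circle(im,tuple(int(v) for v in (p-[c,rr]+.5)*s-.5),2,(0,255,0),-1)
    return im
cv2.imwrite("pics/e1.png",np.hstack([crop("top",166,150,80,90,5),crop("side",205,125,80,90,5)]))
E
```

```text
22.2 [ 0.57768583 -0.14673453  0.27533996] [ 0.6 -0.   0.3]
```

View pics/e1.png

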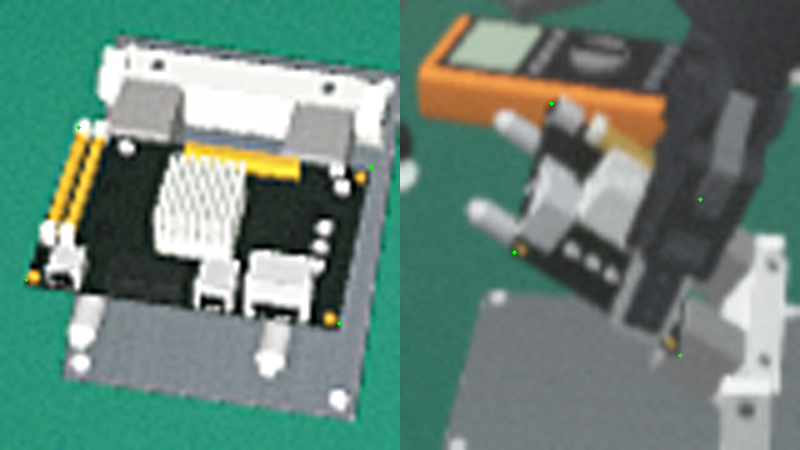

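drive_tool(motion=[[[0.54,-60,0,0,0,0,0],[0.54,-60,0,0,0,0,0],[0.54,-60,0,0,0,0,0],[0.54,-50,0,0,0,0,0],[0.54,-50,-20,0,0,0,0],[0.54,0,0,0,0,0,0]]])

```text
time_s: 23.05
ee_pos: [0.5253, -0.4143, 0.2819]
tool_rot: [-0.129, 0.741, 0.649, -0.111]
contact_force: [0.2, 0.1, 0.2]
width: 0.046
```

```bash
python3 - <<'E'
from h import *
import cv2
s=r.state(); print(s["time_s"],s["ee_pos"],s["contact_force"].round(1))
def crop(n,c,rr,w,h,s,m=8):
    f=np.mean([r.grab_frame(n) for _ in range(m)],0).astype(np.uint8)
    return cv2.resize(f[rr:rr+h,c:c+w,::-1],None,fx=s,fy=s,interpolation=cv2.INTER_CUBIC)
cv2.imwrite("pics/e2.png",np.hstack([crop("top",180,155,66,66,6),crop("side",220,138,66,66,6)]))
E
```

```text
23.05 [ 0.52526809 -0.41433827  0.28190898] [0.2 0.1 0.2]
```

View pics/e2.png

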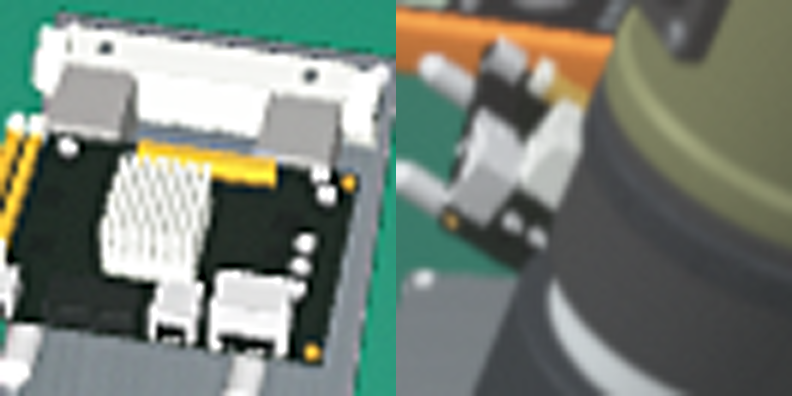

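```bash
python3 -c "
from rig import r
print(r.hand_in(), r.state()['time_s'])"
```

```text
the job is handed in; nothing more can be done
the job is handed in; nothing more can be done
```

The stop block is home on the bare rod and the circuit board is lying on the two rods against both stops. I handed the job in at about 24 s, well inside the 66 s limit.

- **Stop block:** I threaded it onto the bare rod and pushed it past the sprung ball. The push force fell to zero as it clicked, and a further push met a hard stop of about 22 N at the bar. A picture taken after I let go shows it level with the fixed stop.
- **Board:** I lifted it by its heat sink and laid it on the rods with the connector edge uppermost. I slid it down until it was pressing on both stops, with almost no twisting force (0.03 N m) when I let go.
- **Final measurements:** by the arm's own position reading, the board was about 0.8 mm off centre and 0.4° off square. That reading is relative to the stand position I corrected while threading the block.
- **Last pictures:** the top view shows the lower edge meeting both stops and the board within about 2 mm of where it should be. The arm hid part of both final side views, so I could not confirm the lower edge from that side once the arm had pulled away.
- **Disagreements:** my camera estimate of the stand was about 2 mm off across the rods and 1.6 mm off along them. I took the position felt by the arm instead. While the block was over the ball, the force along the rod also read with the opposite sign from what I expected, and I did not find out why.
- **Other objects:** I did not go near the spare heat sink, jar or memory module, but did not check them again at the end. The arm was clear of everything at hand-in.

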